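# Slide the tall glaze crate home into its dock by its foot

## Task

Push the tall, heavy crate of glaze tubs across the table with the fingers, low down on the blue toe step at its foot and not on the box above, so that it slides without tipping until it stands between the two short rails of the dark wooden dock, flush against the dock's stop board. Do not lift or tip the crate, and leave the mug, the pigment jar and the brush pot where they are.

Things in the scene. Friction and masses are not known exactly. Their poses are not given: they have to be found in the camera images.
- crate: Loose top-heavy crate, 1.3 to 1.9 kg. Foot: wooden skid 45 mm high spanning x -90 to +50, y -85 to +85 mm. Origin on the table under the centre of the tall box; z up, x away from the robot towards the dock. The skid's rear 40 mm stick out behind the box as a blue toe step. Pushed on it the crate slides (about 6 to 13 N); pushed higher than about 80 mm it tips.
- crate_step (a point): Middle of the upright blue rear face of the toe step, the place to push: 90 mm behind the crate's origin (-x), 22 mm above the table. The face is 170 mm wide (along the crate's y) and reaches from the table to 45 mm; the step is 40 mm deep, then the tall box begins. Axes as the crate's.
- crate_box: The tall part fixed on the skid: plywood slat box 100 x 170 mm, 45 to 160 mm above the table, with two black-lidded tubs standing out of it up to 221 mm. Same origin and axes as the crate. Not to be pushed on (more than 3 N counts).
- dock: Dark wooden dock, fixed to the table. Origin on the table at the middle of the stop board's near face; x away from the robot into the stop, y along it, z up. Stop board 255 mm long, 20 mm thick, 40 mm high. With the crate home its origin lies at x = -50 mm, about y = 0, axes parallel. At the start it is 150 to 175 mm before the stop, up to 20 mm to one side, turned up to 0.22 rad.
- dock_mouth (a point): Middle of the dock's mouth, on the table 50 mm before the stop (-x), axes as the dock's. Two rails 15 mm thick, 30 mm high run from the stop to here, inner faces at y = -105 and +105 mm (20 mm of play on each side of the crate); from here short flared ends open outward at 0.45 rad for another 25 mm.
- mug: Bystander: cream mug, radius 40 mm, 85 mm high, handle on its +y side, standing loose. Origin at the centre of its underside.
- pigment_jar: Bystander: small dark jar with white cap, radius 26 mm, 85 mm high, standing loose. Origin at the centre of its underside.
- brush_pot: Bystander: terracotta pot, radius 36 mm, 100 mm high, with brushes standing out of it up to about 200 mm, standing loose. Origin at the centre of its underside.

How it is judged:
At the end, for the whole second after the job is handed in: The crate stands upright and at rest on the table between the rails of the dock, its front within 8 mm of the stop board at the middle and parallel to it within 0.06 rad; mug, pigment jar and brush pot stand upright within 20 mm of where they were (x of crate in the frame of dock above -0.058 m and y of crate in the frame of dock between -0.023 and 0.023 m and angle between the x axis of crate and the x axis of dock, either way round below 0.06 rad and angle between crate's own z axis and vertical below 0.03 rad and height (world z) of crate below 0.004 m and linear speed of crate below 0.01 m/s and distance of each of mug, pigment_jar, brush_pot from where it was at the start of the episode below 0.02 m and angle between each of mug, pigment_jar, brush_pot's own z axis and vertical below 0.2 rad); the robot touches nothing.
It fails at once if the crate is tipped by more than 0.12 rad (angle between crate's own z axis and vertical above 0.12 rad).
It fails at once if the crate is lifted (its origin more than 12 mm off the table) (height (world z) of crate above 0.012 m).
It fails at once if the robot pushes on the tall box or its tubs with more than 3 N (contact force between any of the fingers, the arm and crate_box above 3 N).
It fails at once if the mug, pigment jar or brush pot is shifted by more than 20 mm or tipped (distance of any of mug, pigment_jar, brush_pot from where it was at the start of the episode above 0.02 m or angle between any of mug, pigment_jar, brush_pot's own z axis and vertical above 0.2 rad).
It also fails if it takes over 46 s, if anything falls off the work surface, if the arm or the gripper's body presses on something with over 40 N, if the wrist force passes 120 N, or if a joint passes its speed limit or range.

## Robot

A 7-joint arm with a two-finger parallel gripper is mounted at the origin on the work surface. World frame = base frame: x ahead of the robot, y to its left, z up, the work surface at z = 0. Lengths are in m, angles in rad, forces in N, time in s.
With the tool pointing down it reaches from about 0.4 to 0.85 m from the base axis. Payload 10.4 kg.
Tool frame: the origin (TCP) lies on the centre line of the jaws, within the pads' length; the fingertips stand 8 mm ahead of it and the grasp point (between the pads) lies 11 mm behind it (r.finger_overhang is the distance from the TCP to the fingertips, in m); z points along the fingers, y is the line along which they close (so a half turn about z gives the same grasp; the last joint's range is limited). The gripper opens to 87 mm and grips with 3 to 60 N. Pads are 19 mm wide; open, the fingers measure 117 mm over their backs; the gripper's body (75 mm by 190 mm) begins 51 mm behind the grasp point.
Start: joints at [1.188, 0.332, -0.065, 1.46, 0.022, 1.35, -0.088], TCP at [0.22, -0.585, 0.231] pointing down, gripper open.
Joint ranges: [-2.6, 2.6], [-0.5, 2.12], [-1.47, 1.34], [0.16, 2.42], [-1.27, 4.41], [0.06, 2.06], [-2.6, 2.6]. Speed limits (rad/s): [2.22, 2.22, 2.79, 2.79, 3.14, 3.14, 3.14].

## Interface

Orientations are given as a unit quaternion [x, y, z, w].
In Python, from bench import r, vision gives the robot as it stands.
- The arm moves only by the tool drive_tool, never from a script. Its argument "series" is a list of rows, each a list of 2 entries, a list of its own where there are three numbers: the shift along the world's x, y, z in cm, then the turn about the world's z in degrees. A call has exactly 10 rows; each row shifts and turns the commanded pose from where the row before left it; what a row does not reach is not made up. A row lasts 1/8 s, in which the tool goes at most 62.5 mm and 10.7 degrees, less where a joint would pass 70% of its speed; a pose out of reach is approached as far as the arm can. A call with a gripper value outside its range is refused whole. "hand" is the closure, from 0 (fully open) to 1 (shut), set as the call begins (left out, the last holds). The fingers move at their own pace and stop on an object; "newtons" is the grip in N (left out, the last holds). Time passes only in rows, so rows that do not move let the fingers close, or fill a call up. It gives the time, the measured TCP pose, the force, the opening and the grip force at its end, in the units of the state.
- r.read_state(): the state, without advancing time (a new reading comes with each control period).
- vision.camera(name): name is "side" or "top" or "wrist"; returns a dict with "color" (420x560x3 uint8, red, green, blue), "intrinsics" (3x3 intrinsics, pixels), "R" (3x3) and "t" (3): a world point X has camera coordinates R X + t; the wrist camera has in their place "mount" (4x4, takes a point from camera to tool coordinates, whose origin is the TCP and whose axes are the flange's). Camera axes: x right, y down, z forward; pixel columns grow to the right and rows downward; lengths in m; the calibration is good to about 2 mm. The wrist camera is an equidistant fisheye: a pixel r from the principal point sees the ray r / f radians off the axis. A picture is of the moment at which its call begins: read the wrist's pose just before it. There is no depth.
- r.close_job(): hands the job in; it is judged then, once.
The state is a dict: "time": time; "joint_positions": joint angles; "joint_vel": joint speeds; "joint_torque": joint torques, N m; "ee_pos": TCP position; "eef_rot": TCP orientation; "ft_force": force on the tool from outside, world axes, zero at the start; "torque": the same for the moment, N m; "width": finger opening in m; "grip_force": force on a finger pad.
Only numpy, scipy, OpenCV 4.12 (cv2) and the standard library are available. Lean on these libraries where they do the work, as an engineer would, in place of code of your own. Each camera call takes 0.05 s, during which the arm holds its last target. There are 200 camera calls.

## Working session

There is one attempt and no reset: what is moved stays moved. The work goes in short steps, Python scripts to look and compute and a tool call to move; the robot and the scene stay as the last step left them, time stands still between calls to the robot, and variables do not carry over. Pictures are saved under pics/ and viewed, at most 10 in all, crops included, and the job is handed in when it is done.

Besides the shell and the picture viewer there is one more tool, called after "Call:" by a JSON object that holds its "fn" and its "kwargs", one argument or row to a line. drive_tool: Moves the arm, as the interface text tells. Its arguments: {"type":"object","properties":{"series":{"type":"array"},"hand":{"type":"number"},"newtons":{"type":"number"}},"required":["series"]}

```bash
mkdir -p pics; ls; python3 - <<'E'
from bench import r, vision
import cv2, numpy as np
for n in("top","side"):
    c=vision.camera(n); cv2.imwrite(f"pics/{n}0.png",c["color"][:,:,::-1])
    print(n,np.round(c["intrinsics"],1).tolist(),np.round(c["R"],4).tolist(),np.round(c["t"],4).tolist())
s=r.read_state(); print(s)
E
```

```text
pics
top [[441.3, 0.0, 280.4], [0.0, 441.3, 216.5], [0.0, 0.0, 1.0]] [[0.0173, -0.9998, 0.0083], [-0.9884, -0.0183, -0.1511], [0.1512, -0.0056, -0.9885]] [0.013, 0.6467, 0.7747]
side [[508.8, 0.0, 279.8], [0.0, 508.8, 214.6], [0.0, 0.0, 1.0]] [[-0.2175, 0.976, -0.0029], [0.9336, 0.2072, -0.2922], [-0.2846, -0.0663, -0.9564]] [0.1195, -0.5997, 1.3537]
{'time': 0.1, 'joint_positions': array([ 1.18841745,  0.33277253, -0.06473334,  1.46085774,  0.0215866 ,
        1.34989328, -0.08848479]), 'joint_vel': array([ 0.00098692, -0.00338972, -0.00015005, -0.00099695, -0.00014049,
        0.00076116, -0.00056417]), 'joint_torque': array([ 1.91806714e-03, -6.24543357e+01,  2.47394125e-02, -3.90720606e+01,
       -6.15151925e-02,  3.66577122e-02,  3.28258227e-05]), 'ee_pos': array([ 0.21994411, -0.58466274,  0.22985594]), 'eef_rot': array([ 9.83857656e-01,  1.78951757e-01, -1.26557981e-04, -6.04928588e-04]), 'ft_force': array([-0.16088806, -0.33606157,  0.75732801]), 'torque': array([ 0.04003101, -0.04299263,  0.01274921]), 'grip_force': 0.0, 'width': 0.08725451883732385}
```

View pics/top0.png

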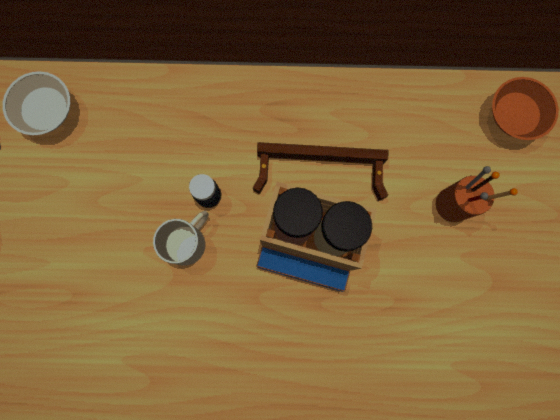

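View pics/side0.png

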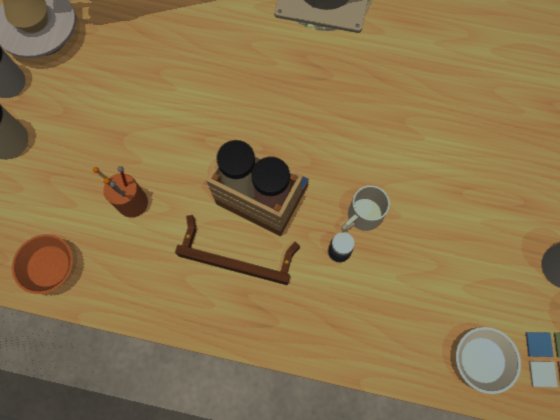

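The top view shows the blue step's top face (258,250)–(348,288), the dock stop (258,143)–(388,162), with the mug and jar to the left of the crate and the brush pot to the right. The side view confirms this layout.

```bash
cat > h.py <<'E'
from bench import r, vision
import cv2, numpy as np
def ray(c,uv,z):
    uv=np.atleast_2d(uv).astype(float); K=c["intrinsics"];R=np.array(c["R"]);t=np.array(c["t"])
    d=np.c_[uv,np.ones(len(uv))]@np.linalg.inv(K).T@R; C=-R.T@t
    return (C+d*((z-C[2])/d[:,2])[:,None])[:,:2]
def edge(m,c,z,lo,hi,last):
    us=[u for u in range(lo,hi) if m[:,u].any()]
    vs=[(np.flatnonzero(m[:,u])[-1]+.5) if last else np.flatnonzero(m[:,u])[0]-.5 for u in us]
    P=ray(c,np.c_[us,vs],z)
    vx,vy,x0,y0=cv2.fitLine(P.astype(np.float32),cv2.DIST_HUBER,0,.001,.001).ravel()
    return x0,y0,np.arctan2(-vx/ vy,1.) # yaw of the normal (x axis)
def big(m):
    n,l,s,_=cv2.connectedComponentsWithStats(m.astype(np.uint8)); return l==1+np.argmax(s[1:,4])
def crate(c):
    h=cv2.cvtColor(c["color"],cv2.COLOR_RGB2HSV)
    m=(h[...,0]>95)&(h[...,0]<125)&(h[...,1]>120)&(h[...,2]>50); m[:,:215]=0; m[:60]=0; m=big(m)
    us=np.flatnonzero(m.any(0)); x0,y0,a=edge(m,c,.045,us[0]+8,us[-1]-12,True)
    v,u=np.nonzero(m); P=ray(c,np.c_[u,v],.045)
    ex=np.array([np.cos(a),np.sin(a)]);ey=np.array([-ex[1],ex[0]])
    s=P@ey; back=np.array([x0,y0])@ex; mid=(s.min()+s.max())/2
    step=back*ex+mid*ey
    return step,a,s.max()-s.min(),m
def dock(c):
    h=cv2.cvtColor(c["color"],cv2.COLOR_RGB2HSV)
    m=(h[...,2]<115); m[:135]=0;m[172:]=0;m[:,:250]=0;m[:,395:]=0; m=big(m)
    x0,y0,a=edge(m,c,.04,268,380,False)
    ex=np.array([np.cos(a),np.sin(a)]);ey=np.array([-ex[1],ex[0]])
    v,u=np.nonzero(m); P=ray(c,np.c_[u,v],.04); f=np.array([x0,y0])@ex
    k=np.abs(P@ex-f+.01)<.012; s=P[k]@ey
    return (f-.02)*ex+(s.min()+s.max())/2*ey,a,s.max()-s.min(),m
def rel(c,D):
    st,a,w,m=crate(c); d,b=D
    ex=np.array([np.cos(b),np.sin(b)]);ey=np.array([-ex[1],ex[0]])
    o=st+.09*np.array([np.cos(a),np.sin(a)])
    return st,a,w,np.array([(o-d)@ex,(o-d)@ey,a-b])
E
python3 - <<'E'
from h import *
c=vision.camera("top")
st,a,w,m=crate(c); print("crate step",st,a,w,m.sum())
d,b,w2,m2=dock(c); print("dock",d,b,w2,m2.sum())
print(rel(c,(d,b))[3])
o=c["color"].copy(); o[m]=[0,255,0]; o[m2]=[255,0,255]
cv2.imwrite("pics/m.png",cv2.resize(o[120:310,200:420,::-1],None,fx=3,fy=3,interpolation=0))
for n,uv in(("mug",(177,242)),("jar",(203,188)),("pot",(470,195))): print(n,ray(c,uv,.085))
E
```

```text
crate step [ 0.53462515 -0.01414662] -0.25711903 0.16401066666600955 1654
dock [ 0.76830631 -0.05399365] -0.040938932 0.25419096483499526 2363
[-0.14721105  0.01094465 -0.2161801 ]
mug [[0.59185537 0.20648243]]
jar [[0.69005707 0.16491851]]
pot [[ 0.68634226 -0.31660667]]
```

View pics/m.png

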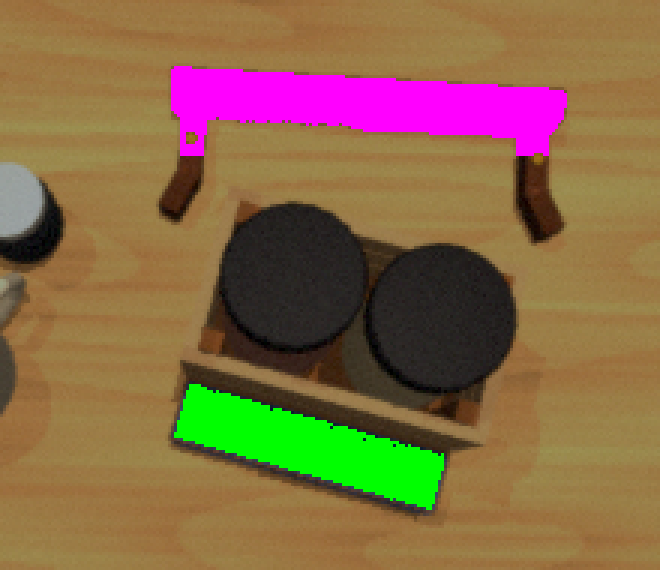

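The masks fit well. The crate stands about 0.15 m before the stop, turned -0.216 rad. I'll push with the open fingers, giving two contact points, with the tool turned to match the crate.

Call:
{"fn": "drive_tool", "kwargs": {
  "series": [
    [[2.2,5,0],-3.5],
    [[2.2,5,0],-3.5],
    [[2.2,5,0],-3.5],
    [[2.2,5,0],-3.5],
    [[2.2,5,0],-3.5],
    [[2.2,5,0],-3.5],
    [[2.2,5,0],-3.5],
    [[2.2,5,0],-3.5],
    [[2.2,5,0],-3.5],
    [[2.2,5,0],-3.5]
  ],
  "hand": 0
}}

```text
time: 1.4
ee_pos: [0.4404, -0.0833, 0.2306]
eef_rot: [0.992, -0.126, 0.0, 0.0]
ft_force: [1.0, -1.4, 0.2]
width: 0.087
grip_force: 0.0
```

```bash
python3 - <<'E'
from h import *
from scipy.spatial.transform import Rotation as Ro
c=vision.camera("wrist"); print(np.round(c["mount"],3))
s=r.read_state(); R=Ro.from_quat(s["eef_rot"]).as_matrix(); print(s["time"],s["ee_pos"],np.arctan2(R[1,0],R[0,0]))
E
```

```text
[[-0.001 -0.958 -0.287  0.078]
 [ 1.    -0.001 -0.001 -0.001]
 [ 0.    -0.287  0.958 -0.153]
 [ 0.     0.     0.     1.   ]]
1.45 [ 0.44268231 -0.0760253   0.23095959] -0.24955130202576656
```

The wrist camera sits 78 mm ahead of the TCP, on the side facing the tubs, so I'll check whether a half turn is possible.

```bash
python3 - <<'E'
from h import *
s=r.read_state(); print(np.round(s["joint_positions"],3),s["ee_pos"])
E
```

```text
[ 0.655 -0.034 -0.565  1.873 -0.021  1.296 -1.724] [ 0.44268231 -0.0760253   0.23095959]
```

Call:
{"fn": "drive_tool", "kwargs": {
  "series": [
    [[0.4,0.8,0],10.5],
    [[0.4,0.8,0],10.5],
    [[0.4,0.8,0],10.5],
    [[0.4,0.8,0],10.5],
    [[0.4,0.8,0],10.5],
    [[0.4,0.8,0],10.5],
    [[0.4,0.8,0],10.5],
    [[0.4,0.8,0],10.5],
    [[0.4,0.8,0],10.5],
    [[0.4,0.8,0],10.5]
  ]
}}

```text
time: 2.7
ee_pos: [0.48, -0.0048, 0.2304]
eef_rot: [0.701, 0.713, -0.0, -0.0]
ft_force: [0.5, 0.5, -0.1]
width: 0.0869
grip_force: 0.0
```

Call:
{"fn": "drive_tool", "kwargs": {
  "series": [
    [[0,0,0],10.5],
    [[0,0,0],10.5],
    [[0,0,0],10.5],
    [[0,0,0],10.5],
    [[0,0,-2],10.5],
    [[0,0,-2],10.5],
    [[0,0,-2],10.5],
    [[0,0,-2],0.6],
    [[0,0,-2],0],
    [[0,0,0],0]
  ]
}}

```text
time: 3.95
ee_pos: [0.479, -0.0051, 0.1294]
eef_rot: [0.133, 0.991, 0.0, -0.001]
ft_force: [0.8, -0.8, 0.8]
width: 0.0867
grip_force: 0.0
```

```bash
cat >> h.py <<'E'
from scipy.spatial.transform import Rotation as Ro
def tool():
    s=r.read_state(); R=Ro.from_quat(s["eef_rot"]).as_matrix()
    return s["time"],np.round(s["ee_pos"],4),round(float(np.arctan2(-R[1,0],-R[0,0])),4),np.round(s["ft_force"],1),np.round(s["joint_positions"],2)
E
python3 - <<'E'
from h import *
c=vision.camera("top"); cv2.imwrite("pics/t1.png",c["color"][:,:,::-1]); print(*tool())
E
```

```text
4.0 [ 0.4797 -0.005   0.1305] -0.2666 [-0.2 -0.2  0.4] [ 0.57  0.16 -0.7   1.93  0.11  1.1   1.13]
```

View pics/t1.png

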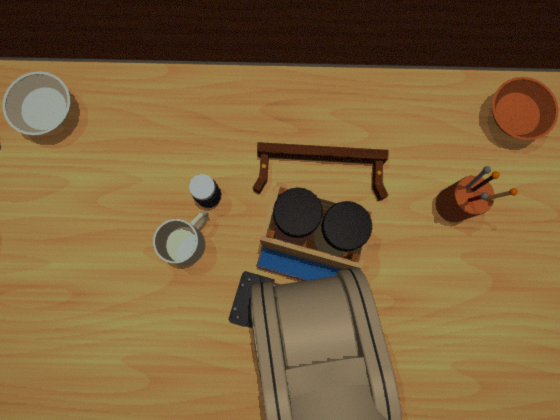

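Lids stay visible at (298,212) and (347,226), the arm covers the right part of the step, and the path is clear. I'll descend and close up on the step.

Call:
{"fn": "drive_tool", "kwargs": {
  "series": [
    [[0,0,-2.5],0.5],
    [[0,0,-2.5],0],
    [[0,0,-2.5],0],
    [[0,0,-2.5],0],
    [[0,0,-1.0],0],
    [[0.6,-0.15,0],0],
    [[0.6,-0.15,0],0],
    [[0.6,-0.15,0],0],
    [[0.6,-0.15,0],0],
    [[0,0,0],0]
  ]
}}

```text
time: 5.25
ee_pos: [0.5046, -0.0111, 0.0207]
eef_rot: [0.129, 0.992, 0.0, 0.0]
ft_force: [-0.4, -0.6, -0.5]
width: 0.0871
grip_force: 0.0
```

Call:
{"fn": "drive_tool", "kwargs": {
  "series": [
    [[0.4,-0.1,0],0],
    [[0.4,-0.1,0],0],
    [[0.4,-0.1,0],0],
    [[0.4,-0.1,0],0],
    [[0.3,-0.08,0],0],
    [[0,0,0],0],
    [[0,0,0],0],
    [[0,0,0],0],
    [[0,0,0],0],
    [[0,0,0],0]
  ]
}}

```text
time: 6.5
ee_pos: [0.5204, -0.015, 0.02]
eef_rot: [0.128, 0.992, -0.0, -0.003]
ft_force: [-13.5, 2.4, 8.8]
width: 0.0872
grip_force: 6.4
```

```bash
cat >> h.py <<'E'
def lids(c):
    h=cv2.cvtColor(c["color"],cv2.COLOR_RGB2HSV)
    m=((h[...,2]<75)&(h[...,1]<110)).astype(np.uint8); m[:110]=0; m[310:]=0; m[:,:240]=0; m[:,400:]=0
    m=cv2.morphologyEx(m,cv2.MORPH_OPEN,np.ones((15,15)))
    n,l,s,q=cv2.connectedComponentsWithStats(m); return [(s[i,4],q[i].round(1),s[i,2:4]) for i in range(1,n)]
E
python3 - <<'E'
from h import *
c=vision.camera("top"); cv2.imwrite("pics/t2.png",c["color"][:,:,::-1]); print(*tool())
print(lids(cv2.imread("pics/t1.png")[:,:,::-1]is not None and dict(color=np.ascontiguousarray(cv2.imread("pics/t1.png")[:,:,::-1])))); print(lids(c))
E
```

```text
6.55 [ 0.5204 -0.015   0.02  ] -0.2572 [-12.6   2.4   9.1] [ 0.49  0.41 -0.63  1.91  0.3   0.92  1.02]
[(np.int32(1793), array([297.5, 211.6]), array([46, 46], dtype=int32)), (np.int32(1783), array([346.7, 225.4]), array([46, 46], dtype=int32))]
[(np.int32(1792), array([297.5, 211.6]), array([46, 46], dtype=int32)), (np.int32(1255), array([346.9, 219.4]), array([46, 32], dtype=int32)), (np.int32(350), array([256.5, 274.6]), array([16, 22], dtype=int32))]
```

Contact is made: TCP is 10.6 mm behind the step face, with 13 N of push and the lids not moved yet. Next I'll push along the arc for the first half.

Call:
{"fn": "drive_tool", "kwargs": {
  "series": [
    [[0.46,-0.21,0.05],0.6],
    [[0.46,-0.21,0.05],0.6],
    [[0.46,-0.21,0],0.6],
    [[0.46,-0.2,0],0.6],
    [[0.47,-0.2,0],0.6],
    [[0.47,-0.19,0],0.6],
    [[0.47,-0.19,0],0.6],
    [[0.47,-0.19,0],0.6],
    [[0.48,-0.18,0],0.6],
    [[0,0,0],0]
  ]
}}

```text
time: 7.8
ee_pos: [0.5626, -0.0334, 0.0201]
eef_rot: [0.081, 0.997, -0.0, -0.003]
ft_force: [-7.2, 1.4, -1.9]
width: 0.0874
grip_force: 3.5
```

```bash
python3 - <<'E'
from h import *
c=vision.camera("top"); cv2.imwrite("pics/t3.png",c["color"][:,:,::-1]); print(*tool()); print(lids(c))
c=vision.camera("side"); cv2.imwrite("pics/s3.png",c["color"][:,:,::-1])
E
```

```text
7.85 [ 0.5626 -0.0333  0.0201] -0.163 [-6.2  2.1 -2. ] [ 0.49  0.49 -0.62  1.8   0.34  0.96  1.13]
[(np.int32(1731), array([303.4, 185.4]), array([46, 44], dtype=int32)), (np.int32(979), array([349.9, 186.4]), array([41, 31], dtype=int32)), (np.int32(498), array([270.5, 244.9]), array([23, 28], dtype=int32))]
```

View pics/s3.png

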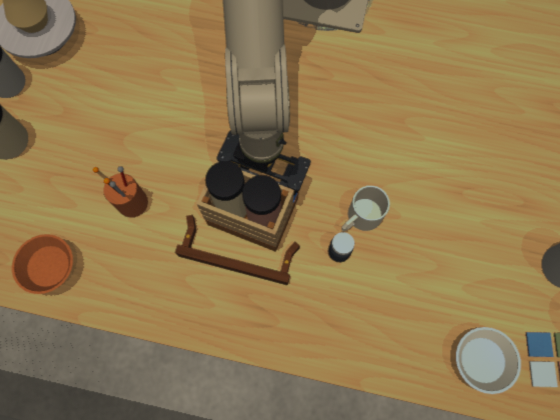

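The crate has slid and turned with the fingers, still upright, with its lids at about (225,180) and (262,194) in the side view. I'll check the pose from the lids there.

```bash
cat >> h.py <<'E'
def lidpose(c):
    g=cv2.cvtColor(c["color"],cv2.COLOR_RGB2HSV); m=((g[...,2]<70)&(g[...,1]<110)).astype(np.uint8)
    w=np.zeros_like(m); w[130:260,190:310]=1; m=cv2.morphologyEx(m*w,cv2.MORPH_OPEN,cv2.getStructuringElement(2,(21,21)))
    n,l,s,q=cv2.connectedComponentsWithStats(m); i=[k for k in range(1,n) if s[k,4]>500]
    return [(s[k,4],s[k,2:4],q[k].round(1),ray(c,q[k],.221)[0].round(4)) for k in i]
E
python3 - <<'E'
from h import *
c=vision.camera("side")
for f in("side0","s3"):
    c["color"]=np.ascontiguousarray(cv2.imread(f"pics/{f}.png")[:,:,::-1]); L=lidpose(c); print(f,L)
    if len(L)==2:
        a,b=L[0][3],L[1][3]; d=b-a; print((a+b)/2,np.arctan2(-d[0],d[1]))
E
```

```text
side0 [(np.int32(2437), array([72, 57], dtype=int32), array([253.6, 168.7]), array([ 0.6256, -0.0334]))]
s3 [(np.int32(2842), array([75, 73], dtype=int32), array([241.8, 183.7]), array([ 0.6598, -0.0481]))]
```

```bash
cat >> h.py <<'E'
def lidpose(c):
    g=cv2.medianBlur(c["color"].max(2),3); x0,y0=190,130
    q=cv2.HoughCircles(g[y0:270,x0:310],cv2.HOUGH_GRADIENT_ALT,1,25,param1=150,param2=.6,minRadius=15,maxRadius=22)
    q=q[0][:4]; P=[(p[0]+x0,p[1]+y0) for p in q]; print([(round(float(p[0]+x0),1),round(float(p[1]+y0),1),round(float(p[2]),1)) for p in q])
    P=sorted(ray(c,P,.221).tolist(),key=lambda p:p[1])
    return np.array(P)
E
python3 - <<'E'
from h import *
c=vision.camera("side")
for f in("side0","s3"):
    c["color"]=np.ascontiguousarray(cv2.imread(f"pics/{f}.png")[:,:,::-1]); L=lidpose(c)
    d=L[-1]-L[0]; print(f,L.round(4).tolist(),L.mean(0),np.arctan2(-d[0],d[1]))
E
```

```text
[(270.0, 175.0, 19.2), (235.0, 159.0, 18.6)]
side0 [[0.6138, -0.0728], [0.6313, -0.0002]] [ 0.62252876 -0.03649216] -0.2358443148206675
[(261.0, 195.0, 18.7), (225.0, 180.0, 18.9)]
s3 [[0.6595, -0.0808], [0.6739, -0.0077]] [ 0.66670754 -0.04425169] -0.19499415459405373
```

The lid midpoint puts the crate about 56 mm short of home, y about +5 mm, and it still has about 7° to turn. I'll continue the push.

Call:
{"fn": "drive_tool", "kwargs": {
  "series": [
    [[0.48,-0.16,0],0.75],
    [[0.48,-0.16,0],0.75],
    [[0.48,-0.16,0],0.75],
    [[0.48,-0.15,0],0.75],
    [[0.48,-0.15,0],0.75],
    [[0.48,-0.15,0],0.75],
    [[0.48,-0.14,0],0.75],
    [[0.48,-0.14,0],0.75],
    [[0.48,-0.14,0],0.7],
    [[0,0,0],0]
  ]
}}

```text
time: 9.25
ee_pos: [0.6058, -0.0472, 0.0201]
eef_rot: [0.023, 1.0, -0.0, -0.003]
ft_force: [-8.3, -1.1, -0.8]
width: 0.087
grip_force: 4.1
```

```bash
python3 - <<'E'
from h import *
c=vision.camera("side"); cv2.imwrite("pics/s4.png",c["color"][:,:,::-1]); print(*tool())
L=lidpose(c); d=L[-1]-L[0]; print(L.round(4).tolist(),L.mean(0),np.arctan2(-d[0],d[1]))
E
```

```text
9.3 [ 0.6058 -0.0473  0.0201] -0.0464 [-7.5 -0.9 -1. ] [ 0.48  0.58 -0.62  1.68  0.38  1.01  1.26]
[(256.0, 213.0, 19.5), (217.0, 203.0, 19.3)]
[[0.707, -0.084], [0.7102, -0.0087]] [ 0.70861209 -0.04634452] -0.04278250098134116
```

Yaw now matches the dock, y is about +5 mm and roughly 12–14 mm remain. I'll do the slow final approach along the dock axis.

Call:
{"fn": "drive_tool", "kwargs": {
  "series": [
    [[0.2,-0.02,0],0],
    [[0.2,-0.02,0],0],
    [[0.2,-0.01,0],0],
    [[0.2,-0.01,0],0],
    [[0.2,0,0],0],
    [[0.2,0,0],0],
    [[0.1,0,0],0],
    [[0,0,0],0],
    [[0,0,0],0],
    [[0,0,0],0]
  ]
}}

```text
time: 10.55
ee_pos: [0.6177, -0.0478, 0.0201]
eef_rot: [0.023, 1.0, -0.0, -0.004]
ft_force: [-14.7, 0.1, 4.1]
width: 0.0871
grip_force: 7.2
```

Call:
{"fn": "drive_tool", "kwargs": {
  "series": [
    [[0.1,0,0],0],
    [[0.1,0,0],0],
    [[0.1,0,0],0],
    [[0,0,0],0],
    [[0,0,0],0],
    [[0,0,0],0],
    [[0,0,0],0],
    [[0,0,0],0],
    [[0,0,0],0],
    [[0,0,0],0]
  ]
}}

```text
time: 11.8
ee_pos: [0.6177, -0.0478, 0.02]
eef_rot: [0.023, 1.0, -0.001, -0.007]
ft_force: [-31.5, 0.2, 19.4]
width: 0.0871
grip_force: 15.7
```

The force doubled to 31 N with no motion, so the crate is flush on the stop. I'll back away, lift clear and check.

Call:
{"fn": "drive_tool", "kwargs": {
  "series": [
    [[-0.3,0.01,0],0],
    [[-0.3,0.01,0],0],
    [[-0.5,0.02,0],0],
    [[-1,0.04,0],0],
    [[-2,0.08,0],0],
    [[-3,0.1,0],0],
    [[-4,0.1,1],0],
    [[-4,0,3],0],
    [[-2,0,4],0],
    [[0,0,4],0]
  ]
}}

```text
time: 13.05
ee_pos: [0.4514, -0.0443, 0.1425]
eef_rot: [0.024, 1.0, -0.001, -0.0]
ft_force: [0.2, -1.2, 0.8]
width: 0.0866
grip_force: 0.0
```

Call:
{"fn": "drive_tool", "kwargs": {
  "series": [
    [[0,-4,4],0],
    [[0,-5,3],0],
    [[0,-5,0],0],
    [[-0.5,-5,0],0],
    [[-1,-5,0],0],
    [[-1,-5,0],0],
    [[-1,-5,0],0],
    [[-1,-5,0],0],
    [[-1,-4,0],0],
    [[0,0,0],0]
  ]
}}

```text
time: 14.3
ee_pos: [0.3957, -0.4771, 0.2108]
eef_rot: [0.026, 1.0, -0.0, -0.001]
ft_force: [-0.2, 0.8, -0.2]
width: 0.0867
grip_force: 0.0
```

```bash
python3 - <<'E'
from h import *
c=vision.camera("top"); cv2.imwrite("pics/t5.png",c["color"][:,:,::-1]); print(*tool())
st,a,w,m=crate(c); d,b=np.array([.76831,-.05399]),-.041
print(rel(c,(d,b)))
c=vision.camera("side"); L=lidpose(c); print(L,L.mean(0))
E
```

```text
14.35 [ 0.3973 -0.4749  0.2111] -0.0493 [ 0.6  1.1 -0.3] [ 1.13  0.36 -0.42  1.49  0.15  1.33  2.22]
(array([ 0.6315996 , -0.04376193]), np.float32(-0.04584773), np.float64(0.16393275231567533), array([-0.0470158 ,  0.00417962, -0.00484773]))
[(215.0, 209.0, 19.4), (253.0, 219.0, 19.7)]
[[ 0.71914383 -0.08468019]
 [ 0.7226817  -0.01139472]] [ 0.72091276 -0.04803746]
```

View pics/t5.png

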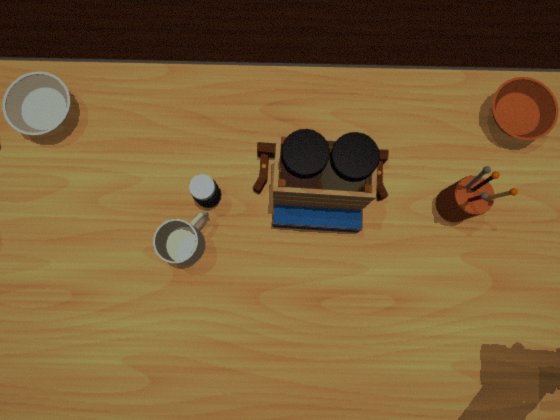

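The crate's step (272–362, 207–230) sits square between the rails. It measures x ≈ -0.05 (raw -0.047 less the ~3 mm border), y = +0.004 and yaw = -0.005. The mug, jar and pot have not moved and the arm is clear, so I'm handing in.

```bash
python3 -c "
from bench import r
print(r.close_job())"
```

```text
the job is handed in; nothing more can be done
None
```

The crate stands upright in the dock, flush against the stop board (about 4 mm off centre, 0.005 rad off parallel by the last picture), with the mug, jar and pot where they were; the job is handed in, and the verdict was not shown.

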